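# Step the tube carousel on by three clicks

### The arm

A 6-joint arm with a two-finger parallel gripper is mounted at the origin on the work surface. World frame = base frame: x ahead of the robot, y to its left, z up, the work surface at z = 0. Lengths are in m, angles in rad, forces in N, time in s.
With the tool pointing down it reaches from about 0.375 to 0.9 m from the base axis. Payload 3.1 kg.
Tool frame: the origin (TCP) lies midway between the tips of the shut fingers; the grasp point (between the pads) lies 19 mm behind it; z points along the fingers, x is the direction in which the jaws open and shut, and the axes are right-handed (so a half turn about z gives the same grasp; the last joint's range is limited). The gripper opens to 87 mm and grips with 3 to 60 N. Pads are 19 mm wide; open, the fingers measure 117 mm over their backs; the gripper's body (75 mm by 190 mm) begins 51 mm behind the grasp point.
Start: joints at [1.022, 0.527, 1.433, -0, 1.181, -0.178], TCP at [0.226, 0.583, 0.223] pointing down, gripper open.
Joint ranges: [-3.08, 3.08], [-0.75, 2.2], [0.22, 2.44], [-1.43, 4.57], [0, 2.65], [-2.85, 2.85]. Speed limits (rad/s): [2.79, 2.79, 3.14, 3.14, 3.14, 3.14].

### API

Orientations are given as a unit quaternion [x, y, z, w].
In Python, from rig import * gives the robot as it stands.
- The arm moves only by the tool drive_tool, never from a script. Its argument "plan" is a list of rows, each an object with "offset": the shift along the tool's x, y, z in cm, a list of three; "delta_rot": the turn, a rotation vector about the tool's x, y, z in degrees, a list of three; "jaw": the finger opening in cm, from 0 to 8.7. In form: [{"offset": [dx, dy, dz], "delta_rot": [wx, wy, wz], "jaw": jaw}, ...]. A call has exactly 8 rows; each row is the pose to reach, as a shift and turn from the pose commanded when the call began, along the tool's axes at that moment; what a row does not reach only later rows make up. A row lasts 1/12 s, in which the tool goes at most 41.7 mm and 7.16 degrees, less where a joint would pass 70% of its speed; a pose out of reach is approached as far as the arm can. A call with a gripper value outside its range is refused whole. The fingers move at their own pace and stop on an object; "squeeze" is the grip in N (left out, the last holds). Time passes only in rows, so rows that repeat a pose let the fingers close, or fill a call up. It gives the time, the measured TCP pose, the force and the opening at its end, in the units of the state.
- get_obs(): the state, without advancing time (a new reading comes with each control period).
- camera(name): name is "side" or "top" or "wrist"; returns the picture (420x560x3 uint8, red, green, blue); there is no depth.
- calibration(name): a dict with "K" (3x3 intrinsics, pixels), "pose" (4x4, takes a point from camera to world coordinates); the wrist camera has in their place "tool_from_camera" (4x4, takes a point from camera to tool coordinates, whose origin is the TCP and whose axes are the tool frame's). Camera axes: x right, y down, z forward; pixel columns grow to the right and rows downward; lengths in m; the calibration is good to about 2 mm. A picture is of the moment at which its call begins: read the wrist's pose just before it. calibration takes no time and is no camera call.
- hand_in(): hands the job in, once; it reports no verdict.
The state is a dict: "time": time; "q": joint angles; "joint_velocities": joint speeds; "joint_torque": joint torques, N m; "position": TCP position; "tool_rot": TCP orientation; "ft_force": force on the tool from outside, world axes, zero at the start; "moment": the same for the moment, N m; "grip_width": finger opening in m.
Only numpy, scipy, OpenCV 4.12 (cv2) and the standard library are available. Lean on these libraries where they do the work, as an engineer would, in place of code of your own. Each camera call takes 0.05 s, during which the arm holds its last target.

### The job

Two tube carousels stand on the bench; one has a filling spout over its rim. Turn that one by its upright black bar handle exactly three clicks clockwise, seen from above, so that its one tall screw-cap tube comes to rest under the spout, then let go. Leave the other carousel as it is.

Things in the scene. Friction and masses are not known exactly. Their poses are not given: they have to be found in the camera images.
- carousel_handle (a point): Middle of the upright black bar handle of the carousel with the spout, on the turning axis, 147 mm above the table. The bar is 56 mm long, 14 mm thick, 42 mm tall (126 to 168 mm above the table), on a 16 mm stem; pinch it across its 14 mm. The point turns with the carousel: x along the bar (white line on top of the +x half), y across its thickness, z up.
- carousel (a joint): Angle of that carousel (144 mm disc on a fixed 168 mm round foot): 0 at the start, growing clockwise from above, no end stops. 15 click-stops a turn, every 24 degrees (0.419 rad), the start is one; three clicks are 1.257 rad. Passing a click takes about 0.1 N m; let go, it springs into the nearest stop. Its 15 tubes reach 66 mm, the tall one (19 mm cap) 94 mm above the table.
- spout (a point): Lower end of the fixed filling spout, 98 mm above the table, 58 mm from the axis like the tubes. Its 16 mm wide arm, top 114 mm above the table, reaches in from a post 108 mm from the axis. At the start, seen from above, the tall tube stands 72 degrees anticlockwise of it, and the bar's length points 36 degrees anticlockwise of the line from axis to spout.
- spare (a joint): Angle of the other carousel: same build, size, handle and clicks, but all its tubes are short and it has no spout, post or arm. 0 at the start, growing clockwise from above. It must stay at 0.
There are look-alikes about, which are no part of the job. Leave any purple look-alike of the part that bears spare alone.

How it is judged:
At the end, for the whole second after the job is handed in: The carousel with the spout rests three clicks (72 degrees, within 10) clockwise from its start, its tall tube under the spout; the other carousel is within 10 degrees of its start; both are at rest (value of joint carousel between 1.0816 and 1.4316 rad and velocity of joint carousel between -0.1 and 0.1 rad/s and value of joint spare between -0.175 and 0.175 rad and velocity of joint spare between -0.1 and 0.1 rad/s); the robot touches nothing.
It fails at once if the carousel without a spout is turned by more than half a click (not (value of joint spare between -0.21 and 0.21 rad)).
It also fails if it takes over 29 s, if anything falls off the work surface, if the arm or the gripper's body presses on something with over 40 N, if the wrist force passes 120 N, or if a joint passes its speed limit or range.

## Working session

There is one attempt and no reset: what is moved stays moved. The work goes in short steps, Python scripts to look and compute and a tool call to move; the robot and the scene stay as the last step left them, time stands still between calls to the robot, and variables do not carry over. Pictures are saved under pics/ and viewed, and the job is handed in when it is done.

Besides the shell and the picture viewer there is one more tool, called after ">>>" in YAML: its name, and indented under it one key for each argument. drive_tool: Moves the arm, as the interface text tells. Its arguments: {"type":"object","properties":{"plan":{"type":"array","items":{"type":"object","properties":{"offset":{"type":"array","items":{"type":"number"}},"delta_rot":{"type":"array","items":{"type":"number"}},"jaw":{"type":"number"}}}},"squeeze":{"type":"number"}},"required":["plan"]}

```bash
mkdir -p pics
python3 - <<'E'
from rig import *
import cv2
o=get_obs(); print({k:(np.round(v,4) if k!='x' else v) for k,v in o.items()} if 'np' in globals() else o)
for n in("top","side"):
    cv2.imwrite(f"pics/{n}0.png",camera(n)[:,:,::-1].copy()); c=calibration(n); print(n,c)
E
```

```text
{'time': 0.0, 'q': array([ 1.02155727e+00,  5.28516608e-01,  1.43387818e+00, -3.86962505e-05,
        1.18138462e+00, -1.78471372e-01]), 'joint_velocities': array([ 2.47241325e-04, -3.50363022e-05,  1.32838312e-03,  5.48765086e-05,
       -2.28621458e-03,  1.90169992e-03]), 'joint_torque': array([-1.70277446e-03, -4.40051150e+01, -1.76585644e+01,  6.30428153e-02,
        5.82443119e-02, -1.72491709e-04]), 'position': array([0.22604036, 0.58191867, 0.22154831]), 'tool_rot': array([ 8.25322876e-01,  5.64660034e-01, -9.90341890e-04,  4.63701599e-04]), 'ft_force': array([-0.68611278, -0.71375341,  0.38814292]), 'moment': array([ 0.00679194, -0.02607135, -0.00011766]), 'grip_width': 0.08674308299007846}
top {'K': array([[469.55743631,   0.        , 272.72853861],
       [  0.        , 469.55743631, 203.1998556 ],
       [  0.        ,   0.        ,   1.        ]]), 'pose': array([[-0.01454817, -0.99834522,  0.05563419,  0.39383263],
       [-0.99971321,  0.01346449, -0.01980424, -0.14067012],
       [ 0.01902238, -0.05590635, -0.99825479,  1.32925271],
       [ 0.        ,  0.        ,  0.        ,  1.        ]])}
side {'K': array([[489.1711391 ,   0.        , 284.84448181],
       [  0.        , 489.1711391 , 202.50964505],
       [  0.        ,   0.        ,   1.        ]]), 'pose': array([[ 0.89412047, -0.24875673,  0.37238243,  0.06612956],
       [-0.44774011, -0.48023245,  0.75425831, -0.98502771],
       [-0.0087967 , -0.84112834, -0.54076403,  0.71080997],
       [ 0.        ,  0.        ,  0.        ,  1.        ]])}
```

View pics/top0.png

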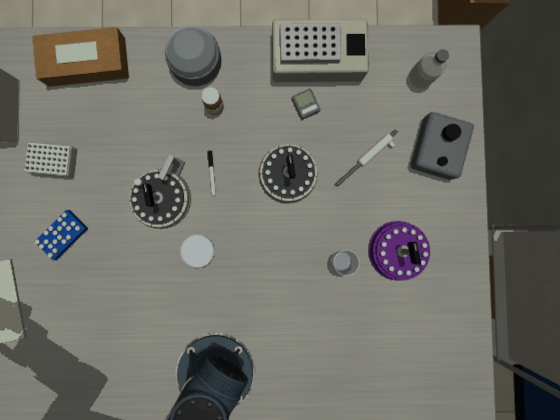

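View pics/side0.png

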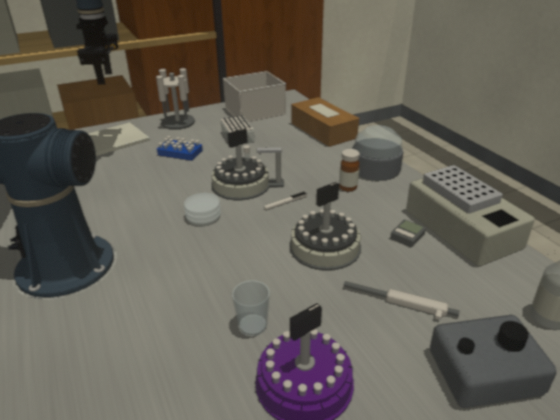

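Run:
```python
import cv2
a=cv2.imread("pics/top0.png")[140:240,110:205]; b=cv2.imread("pics/side0.png")[110:205,200:300]
a=cv2.resize(a,(400,400),interpolation=2); b=cv2.resize(b,(400,400),interpolation=2)
cv2.imwrite("pics/crop0.png",cv2.hconcat([a,b]))
```

```text
(no output)
```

View pics/crop0.png

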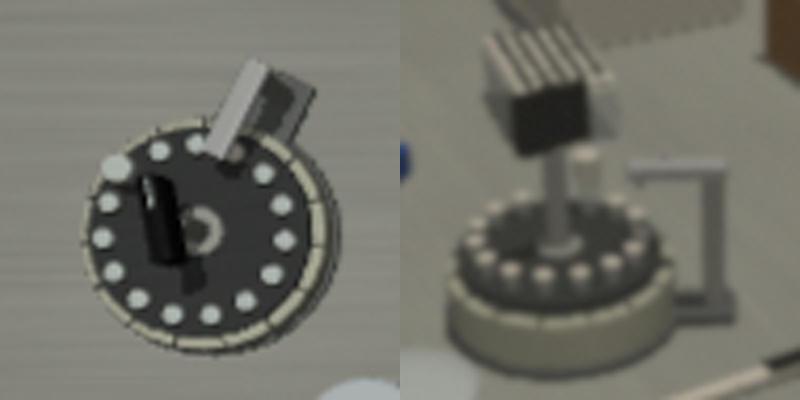

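```bash
cat > h.py <<'E'
import numpy as np,cv2
from rig import *
def ray(c,uv,z,pose=None):
    P=c["pose"] if pose is None else pose
    d=P[:3,:3]@np.linalg.solve(c["K"],[uv[0],uv[1],1.]); o=P[:3,3]
    return (o+d*(z-o[2])/d[2])[:3]
def fitc(p):
    A=np.c_[2*p[:,:2],np.ones(len(p))]; s=np.linalg.lstsq(A,(p[:,:2]**2).sum(1),rcond=None)[0]
    return s[:2],np.sqrt(s[2]+s[0]**2+s[1]**2)
E
python3 - <<'E'
from h import *
im=cv2.imread("pics/top0.png"); g=cv2.cvtColor(im,cv2.COLOR_BGR2GRAY)
c=calibration("top")
x0,y0,s=125,165,8
g2=cv2.resize(g[y0:y0+70,x0:x0+70],None,fx=s,fy=s,interpolation=cv2.INTER_CUBIC)
m=(g2>120).astype(np.uint8)
n,l,st,ce=cv2.connectedComponentsWithStats(m)
P=[]
for i in range(1,n):
    if 300<st[i,4]<4000 and st[i,2]<60 and st[i,3]<60:
        u=(ce[i]+.5)/s-.5+[x0,y0]; w=ray(c,u,.066); P.append(np.r_[w[:2],st[i,4],u]); 
P=np.array(P)
for k in range(3):
    C,r=fitc(P); e=np.abs(np.hypot(*(P[:,:2]-C).T)-r)
    if k<2: P=P[(e<.006)]
print(C,r,len(P))
for p in P:
    d=p[:2]-C; print(np.round(p,3),round(np.hypot(*d),4),round(np.degrees(np.arctan2(d[1],d[0])),1))
b=[np.array([148,178]),np.array([175,262])]
E
```

```text
[0.48508099 0.14833587] 0.058001337898912944 12
[5.39000e-01 1.70000e-01 1.02200e+03 1.47439e+02 1.77200e+02] 0.058 22.2
[5.23000e-01 1.04000e-01 9.92000e+02 1.72172e+02 1.82896e+02] 0.058 -49.7
[5.04000e-01 2.03000e-01 1.01500e+03 1.35291e+02 1.90083e+02] 0.0577 70.4
[5.01000e-01 9.30000e-02 1.04100e+03 1.76459e+02 1.90698e+02] 0.0581 -73.7
[4.81000e-01 2.06000e-01 1.04400e+03 1.33864e+02 1.98996e+02] 0.0583 94.5
[4.77000e-01 9.10000e-02 1.02800e+03 1.77136e+02 1.99583e+02] 0.058 -97.6
[4.58000e-01 1.99000e-01 1.02300e+03 1.36508e+02 2.07479e+02] 0.0579 118.2
[4.55000e-01 9.90000e-02 1.07800e+03 1.74077e+02 2.08146e+02] 0.0579 -121.8
[4.39000e-01 1.84000e-01 1.04500e+03 1.42307e+02 2.14247e+02] 0.058 142.1
[4.37000e-01 1.16000e-01 1.00300e+03 1.67834e+02 2.14791e+02] 0.0581 -146.0
[4.29000e-01 1.62000e-01 1.01200e+03 1.50491e+02 2.18122e+02] 0.0581 166.3
[4.28000e-01 1.38000e-01 9.88000e+02 1.59579e+02 2.18188e+02] 0.0579 -169.6
```

Run:
```python
from h import *
for n in("top","side"):
    c=calibration(n);T=np.linalg.inv(c["pose"])
    for p in([.226,.582,.2215],[.226,.582,.30],[.485,.148,.147]):
        q=c["K"]@(T[:3,:3]@p+T[:3,3]); print(n,p,q[:2]/q[2])
c=calibration("side")
print(ray(c,(177,122),0),ray(c,(235,75),.1))
cv2.imwrite("pics/w0.png",camera("wrist")[:,:,::-1].copy())
```

```text
top [0.226, 0.582, 0.2215] [-48.83441369 306.99637361]
top [0.226, 0.582, 0.3] [-73.23896659 313.04642348]
top [0.485, 0.148, 0.147] [148.36603713 194.82645061]
side [0.226, 0.582, 0.2215] [104.7850826   78.84801342]
side [0.226, 0.582, 0.3] [99.33198209 53.1934688 ]
side [0.485, 0.148, 0.147] [237.3124518  137.77701416]
[0.4499542  0.66956505 0.        ] [0.72552424 0.77732267 0.1       ]
```

View pics/w0.png

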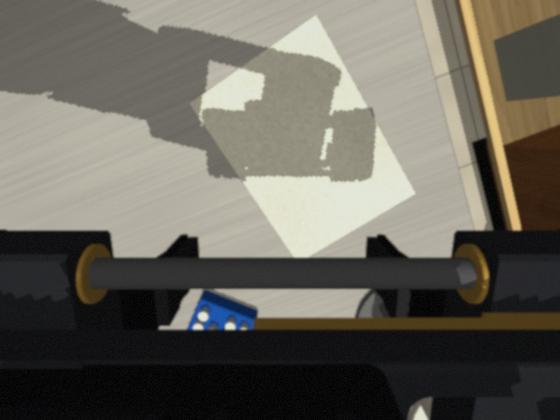

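```bash
cat >> h.py <<'E'
from scipy.spatial.transform import Rotation as R
def delta(tp,ang):
    o=get_obs(); M=R.from_quat(o["tool_rot"]); 
    x=np.array([np.cos(np.radians(ang)),np.sin(np.radians(ang)),0]); z=np.array([0,0,-1.]); T=R.from_matrix(np.c_[x,np.cross(z,x),z])
    print("t",o["time"],"pos",np.round(o["position"],4),"F",np.round(o["ft_force"],1),"w",round(o["grip_width"],4),"xang",np.degrees(np.arctan2(M.as_matrix()[1,0],M.as_matrix()[0,0])),"q",np.round(o["q"],2))
    print("off cm",np.round(M.inv().apply(np.array(tp)-o["position"])*100,2),"rot",np.round((M.inv()*T).as_rotvec(degrees=True),2))
E
python3 -c "
from h import *
delta([.485,.148,.222],100.3)"
```

```text
t 0.15 pos [0.2261 0.5821 0.2218] F [-0.1  0.7 -0.2] w 0.087 xang 68.75647828614127 q [ 1.02  0.53  1.43  0.    1.18 -0.18]
off cm [-3.108e+01  3.985e+01  2.000e-02] rot [ -0.04   0.09 -31.54]
```

>>> drive_tool:
  plan:
    - {"offset": [-2,2.6,0],"delta_rot": [0,0,-3],"jaw": 8.7}
    - {"offset": [-4.4,5.7,0],"delta_rot": [0,0,-6],"jaw": 8.7}
    - {"offset": [-6.8,8.8,0],"delta_rot": [0,0,-9],"jaw": 8.7}
    - {"offset": [-9.2,11.9,0],"delta_rot": [0,0,-12],"jaw": 8.7}
    - {"offset": [-11.6,15,0],"delta_rot": [0,0,-15],"jaw": 8.7}
    - {"offset": [-14,18,0],"delta_rot": [0,0,-18],"jaw": 8.7}
    - {"offset": [-16.4,21,0],"delta_rot": [0,0,-21],"jaw": 8.7}
    - {"offset": [-18.8,24.1,0],"delta_rot": [0,0,-24],"jaw": 8.7}
  squeeze: 40

```text
time: 0.82
position: [0.3832, 0.3183, 0.2225]
tool_rot: [0.689, 0.725, -0.0, -0.0]
ft_force: [-0.2, 0.8, -0.8]
grip_width: 0.0867
```

```bash
python3 -c "
from h import *
delta([.485,.148,.222],100.3)"
```

```text
t 0.8167 pos [0.3832 0.3183 0.2225] F [-0.2  0.8 -0.8] w 0.0867 xang 92.9279022535783 q [ 0.47  0.36  1.74  0.    1.04 -1.15]
off cm [-17.52   9.3    0.05] rot [-0.02  0.01 -7.37]
```

>>> drive_tool:
  plan:
    - {"offset": [-3.5,1.8,0],"delta_rot": [0,0,-2],"jaw": 8.7}
    - {"offset": [-7,3.7,0],"delta_rot": [0,0,-4],"jaw": 8.7}
    - {"offset": [-10.5,5.5,0],"delta_rot": [0,0,-6],"jaw": 8.7}
    - {"offset": [-14,7.4,0],"delta_rot": [0,0,-7.4],"jaw": 8.7}
    - {"offset": [-16.5,8.8,0],"delta_rot": [0,0,-7.4],"jaw": 8.7}
    - {"offset": [-17.5,9.3,0],"delta_rot": [0,0,-7.4],"jaw": 8.7}
    - {"offset": [-17.5,9.3,0],"delta_rot": [0,0,-7.4],"jaw": 8.7}
    - {"offset": [-17.5,9.3,0],"delta_rot": [0,0,-7.4],"jaw": 8.7}

```text
time: 1.48
position: [0.4836, 0.1498, 0.2222]
tool_rot: [0.642, 0.766, -0.0, -0.001]
ft_force: [-0.0, 0.5, 0.5]
grip_width: 0.087
```

```bash
python3 -c "
from h import *
delta([.485,.148,.130],100.3)
for n in('wrist','side'): cv2.imwrite('pics/%s1.png'%n,camera(n)[:,:,::-1].copy())"
```

```text
t 1.4833 pos [0.4836 0.1498 0.2222] F [-0.   0.5  0.5] w 0.087 xang 100.06537780664343 q [ 0.08  0.37  1.73  0.    1.05 -1.67]
off cm [-0.21  0.12  9.22] rot [-0.08 -0.06 -0.23]
```

View pics/wrist1.png

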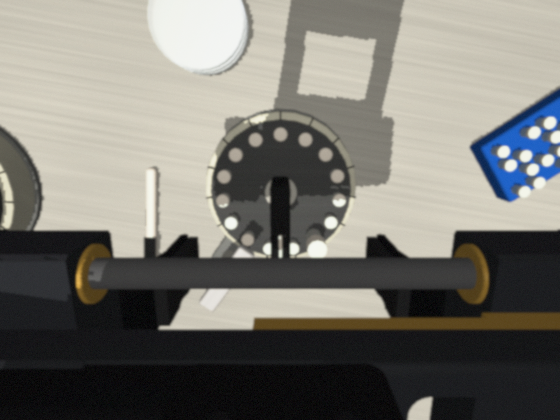

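View pics/side1.png

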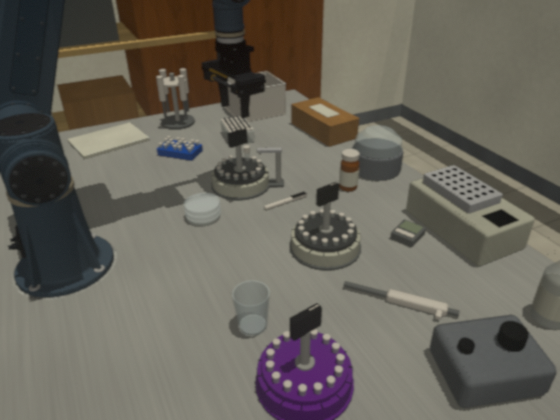

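Candidates for the target, by top-view pixel, are three carousels:
- (158,197): the one with the spout and a tall tube. This is my choice, confirmed in the crop.
- (288,172): the plain spare.
- (400,250): the purple look-alike.

The wrist picture shows the bar at (281,215), centred between the jaws and aligned with them. Now I'll descend.

>>> drive_tool:
  plan:
    - {"offset": [-0.1,0.1,2],"delta_rot": [0,0,-0.2],"jaw": 8.7}
    - {"offset": [-0.2,0.1,4],"delta_rot": [0,0,-0.2],"jaw": 8.7}
    - {"offset": [-0.2,0.1,6],"delta_rot": [0,0,-0.2],"jaw": 8.7}
    - {"offset": [-0.2,0.1,7.7],"delta_rot": [0,0,-0.2],"jaw": 8}
    - {"offset": [-0.2,0.1,8.7],"delta_rot": [0,0,-0.2],"jaw": 6}
    - {"offset": [-0.2,0.1,9.2],"delta_rot": [0,0,-0.2],"jaw": 4}
    - {"offset": [-0.2,0.1,9.2],"delta_rot": [0,0,-0.2],"jaw": 3}
    - {"offset": [-0.2,0.1,9.2],"delta_rot": [0,0,-0.2],"jaw": 2.5}

```text
time: 2.25
position: [0.4857, 0.1485, 0.1309]
tool_rot: [0.64, 0.768, 0.0, 0.0]
ft_force: [-0.2, -0.1, -0.8]
grip_width: 0.0615
```

```bash
python3 -c "
from h import *
delta([.485,.148,.130],100.3)
for n in('wrist',): cv2.imwrite('pics/%s2.png'%n,camera(n)[:,:,::-1].copy())"
```

```text
t 2.25 pos [0.4857 0.1485 0.1309] F [-0.2 -0.1 -0.8] w 0.0615 xang 100.41677384397053 q [ 0.08  0.51  1.81  0.    0.82 -1.68]
off cm [-0.04 -0.08  0.09] rot [0.03 0.   0.12]
```

View pics/wrist2.png

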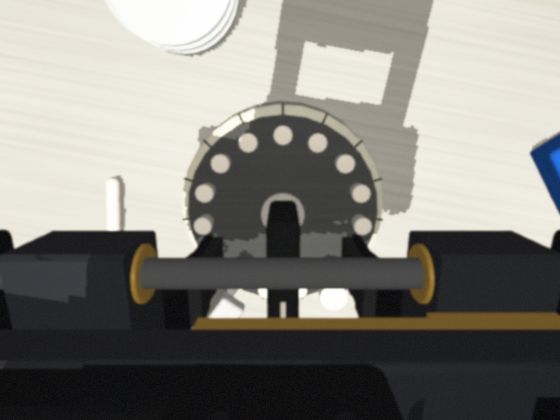

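The bar, at about (283,225), is centred between the fingers. Closing the jaws.

>>> drive_tool:
  plan:
    - {"offset": [0,0,0],"delta_rot": [0,0,0],"jaw": 1}
    - {"offset": [0,0,0],"delta_rot": [0,0,0],"jaw": 0.8}
    - {"offset": [0,0,0],"delta_rot": [0,0,0],"jaw": 0.8}
    - {"offset": [0,0,0],"delta_rot": [0,0,0],"jaw": 0.8}
    - {"offset": [0,0,0],"delta_rot": [0,0,0],"jaw": 0.8}
    - {"offset": [0,0,0],"delta_rot": [0,0,0],"jaw": 0.8}
    - {"offset": [0,0,0],"delta_rot": [0,0,0],"jaw": 0.8}
    - {"offset": [0,0,0],"delta_rot": [0,0,0],"jaw": 0.8}
  squeeze: 40

```text
time: 2.97
position: [0.4854, 0.1487, 0.1306]
tool_rot: [0.641, 0.768, 0.001, -0.001]
ft_force: [-0.3, 4.1, 0.7]
grip_width: 0.0136
```

>>> drive_tool:
  plan:
    - {"offset": [0,0,0],"delta_rot": [0,0,3],"jaw": 0.8}
    - {"offset": [0,0,0],"delta_rot": [0,0,7],"jaw": 0.8}
    - {"offset": [0,0,0],"delta_rot": [0,0,11],"jaw": 0.8}
    - {"offset": [0,0,0],"delta_rot": [0,0,15],"jaw": 0.8}
    - {"offset": [0,0,0],"delta_rot": [0,0,19],"jaw": 0.8}
    - {"offset": [0,0,0],"delta_rot": [0,0,23],"jaw": 0.8}
    - {"offset": [0,0,0],"delta_rot": [0,0,27],"jaw": 0.8}
    - {"offset": [0,0,0],"delta_rot": [0,0,30],"jaw": 0.8}

```text
time: 3.63
position: [0.4854, 0.1485, 0.1307]
tool_rot: [0.818, 0.575, 0.0, -0.0]
ft_force: [-1.0, 3.5, 1.0]
grip_width: 0.0138
```

```bash
python3 -c "
from h import *
delta([.485,.148,.130],28.3)
print(get_obs()['moment'])
for n in('wrist',): cv2.imwrite('pics/%s3.png'%n,camera(n)[:,:,::-1].copy())"
```

```text
t 3.6333 pos [0.4854 0.1485 0.1307] F [-1.   3.5  1. ] w 0.0138 xang 70.18681887608672 q [ 0.08  0.51  1.81  0.    0.82 -1.15]
off cm [-0.06 -0.03  0.07] rot [-4.000e-02 -4.000e-02  4.189e+01]
[0.6106208  0.06189284 0.15086662]
```

View pics/wrist3.png

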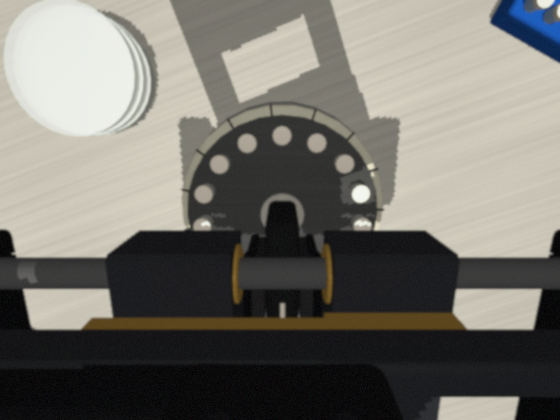

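The tubes keep their places relative to the hand, for example (281,135), while the table turns. So the carousel follows without slipping, and I'll continue.

>>> drive_tool:
  plan:
    - {"offset": [0,0,0],"delta_rot": [0,0,4],"jaw": 0.8}
    - {"offset": [0,0,0],"delta_rot": [0,0,10],"jaw": 0.8}
    - {"offset": [0,0,0],"delta_rot": [0,0,16],"jaw": 0.8}
    - {"offset": [0,0,0],"delta_rot": [0,0,22],"jaw": 0.8}
    - {"offset": [0,0,0],"delta_rot": [0,0,28],"jaw": 0.8}
    - {"offset": [0,0,0],"delta_rot": [0,0,34],"jaw": 0.8}
    - {"offset": [0,0,0],"delta_rot": [0,0,39],"jaw": 0.8}
    - {"offset": [0,0,0],"delta_rot": [0,0,42],"jaw": 0.8}

```text
time: 4.35
position: [0.4852, 0.1482, 0.1306]
tool_rot: [0.97, 0.244, -0.0, -0.0]
ft_force: [-0.8, 3.0, 1.0]
grip_width: 0.0138
```

```bash
python3 -c "
from h import *
delta([.485,.148,.130],28.3)
print(get_obs()['moment'])
for n in('wrist','side'): cv2.imwrite('pics/%s4.png'%n,camera(n)[:,:,::-1].copy())
a=cv2.imread('pics/wrist4.png');b=cv2.resize(cv2.imread('pics/side4.png')[90:210,180:300],(420,420))
cv2.imwrite('pics/c4.png',cv2.hconcat([cv2.resize(a,(380,285)),cv2.resize(b,(285,285))]))"
```

```text
t 4.35 pos [0.4852 0.1482 0.1306] F [-0.8  3.   1. ] w 0.0138 xang 28.19572036320712 q [ 0.08  0.51  1.81  0.    0.82 -0.42]
off cm [-0.03  0.01  0.06] rot [-0.04  0.01 -0.1 ]
[ 0.44953451  0.09772151 -0.02901777]
```

View pics/c4.png

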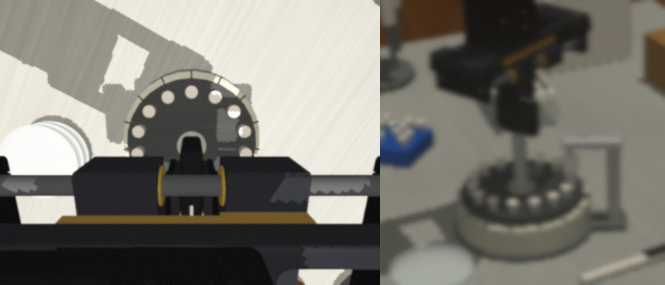

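The turn is done and the tall tube is near the spout. Opening the jaws, then straight up.

>>> drive_tool:
  plan:
    - {"offset": [0,0,0],"delta_rot": [0,0,0],"jaw": 2}
    - {"offset": [0,0,0],"delta_rot": [0,0,0],"jaw": 4}
    - {"offset": [0,0,0],"delta_rot": [0,0,0],"jaw": 6}
    - {"offset": [0,0,0],"delta_rot": [0,0,0],"jaw": 6}
    - {"offset": [0,0,0],"delta_rot": [0,0,0],"jaw": 6}
    - {"offset": [0,0,0],"delta_rot": [0,0,0],"jaw": 6}
    - {"offset": [0,0,-1],"delta_rot": [0,0,0],"jaw": 6}
    - {"offset": [0,0,-3],"delta_rot": [0,0,0],"jaw": 6}

```text
time: 5.12
position: [0.4838, 0.1476, 0.1594]
tool_rot: [0.97, 0.245, -0.003, -0.0]
ft_force: [0.1, 0.2, 0.5]
grip_width: 0.0564
```

>>> drive_tool:
  plan:
    - {"offset": [0,0,-3],"delta_rot": [0,0,0],"jaw": 6}
    - {"offset": [0,0,-6],"delta_rot": [0,0,0],"jaw": 6}
    - {"offset": [0,0,-9],"delta_rot": [0,0,0],"jaw": 6}
    - {"offset": [0,3,-11],"delta_rot": [0,0,0],"jaw": 6}
    - {"offset": [0,6,-12],"delta_rot": [0,0,0],"jaw": 6}
    - {"offset": [0,8,-12],"delta_rot": [0,0,0],"jaw": 6}
    - {"offset": [0,9,-12],"delta_rot": [0,0,0],"jaw": 6}
    - {"offset": [0,9,-12],"delta_rot": [0,0,0],"jaw": 6}

```text
time: 5.78
position: [0.5292, 0.067, 0.281]
tool_rot: [0.97, 0.244, 0.0, 0.0]
ft_force: [-0.4, -0.9, 0.0]
grip_width: 0.0597
```

```bash
python3 -c "
from h import *
delta([.485,.148,.130],28.3)
for n in('top','side'): cv2.imwrite('pics/%s5.png'%n,camera(n)[:,:,::-1].copy())
a=cv2.imread('pics/top5.png');b=cv2.resize(cv2.imread('pics/side5.png')[90:210,180:300],(420,420))
cv2.imwrite('pics/c5.png',cv2.hconcat([cv2.resize(a[140:240,110:205],(400,420)),b[:,:380]]))"
```

```text
t 5.7833 pos [0.5292 0.067  0.281 ] F [-0.4 -0.9  0. ] w 0.0597 xang 28.206865489144867 q [-0.08  0.34  1.59 -0.    1.22 -0.58]
off cm [-0.07 -9.24 15.09] rot [ 0.05 -0.04 -0.09]
```

View pics/c5.png

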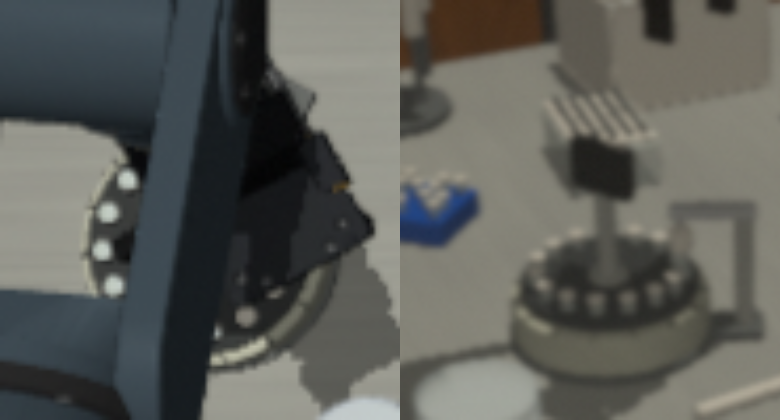

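View pics/top5.png

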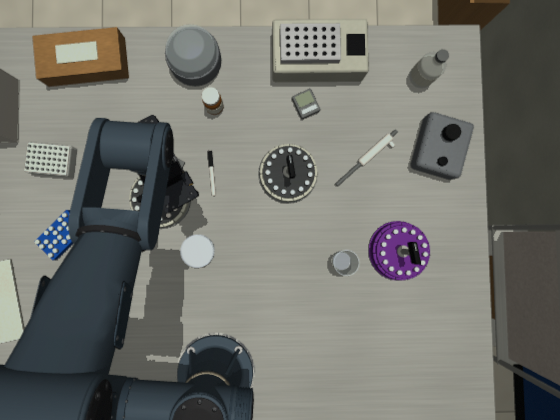

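The side view shows the tall tube at the spout, and the spare is unchanged at (288,172). I'll move the arm away for a clear top-view check.

>>> drive_tool:
  plan:
    - {"offset": [0,-2,0],"delta_rot": [0,0,0],"jaw": 6}
    - {"offset": [0,-5,0],"delta_rot": [0,0,0],"jaw": 6}
    - {"offset": [0,-8.5,0],"delta_rot": [0,0,0],"jaw": 6}
    - {"offset": [-0.5,-12,0],"delta_rot": [0,0,0],"jaw": 6}
    - {"offset": [-0.5,-15.5,0],"delta_rot": [0,0,0],"jaw": 6}
    - {"offset": [-1,-19,0],"delta_rot": [0,0,0],"jaw": 6}
    - {"offset": [-1,-22.5,0],"delta_rot": [0,0,0],"jaw": 6}
    - {"offset": [-1.5,-26,0],"delta_rot": [0,0,0],"jaw": 6}

```text
time: 6.55
position: [0.3891, 0.2925, 0.2801]
tool_rot: [0.969, 0.246, -0.001, -0.0]
ft_force: [1.7, 0.7, 0.1]
grip_width: 0.0601
```

>>> drive_tool:
  plan:
    - {"offset": [0,-3.5,0],"delta_rot": [0,0,0],"jaw": 6}
    - {"offset": [0,-7,0],"delta_rot": [0,0,0],"jaw": 6}
    - {"offset": [0,-10.5,0],"delta_rot": [0,0,0],"jaw": 6}
    - {"offset": [0,-14,0],"delta_rot": [0,0,0],"jaw": 6}
    - {"offset": [0,-17,0],"delta_rot": [0,0,0],"jaw": 6}
    - {"offset": [0,-18,0],"delta_rot": [0,0,0],"jaw": 6}
    - {"offset": [0,-18,0],"delta_rot": [0,0,0],"jaw": 6}
    - {"offset": [0,-18,0],"delta_rot": [0,0,0],"jaw": 6}

```text
time: 7.22
position: [0.3049, 0.4483, 0.28]
tool_rot: [0.969, 0.246, -0.001, 0.001]
ft_force: [0.2, 0.6, -0.4]
grip_width: 0.0594
```

```bash
python3 -c "
from h import *
delta([.485,.148,.130],28.3)
print(np.abs(get_obs()['joint_velocities']).max())
for n in('top','side'): cv2.imwrite('pics/%s6.png'%n,camera(n)[:,:,::-1].copy())
a=cv2.imread('pics/top6.png');a0=cv2.imread('pics/top0.png')
cv2.imwrite('pics/c6.png',cv2.hconcat([cv2.resize(a[140:240,110:205],(400,420)),cv2.resize(a[140:210,250:325],(380,420))]))
print(np.abs(a[140:210,250:325].astype(int)-a0[140:210,250:325]).max(), np.abs(a[210:290,360:440].astype(int)-a0[210:290,360:440]).max())
c=calibration('top');g=cv2.cvtColor(a,6);x0,y0,s=125,165,8
g2=cv2.resize(g[y0:y0+70,x0:x0+70],None,fx=s,fy=s,interpolation=2)
n,l,st,ce=cv2.connectedComponentsWithStats((g2>120).astype(np.uint8))
for i in range(1,n):
    if 300<st[i,4]<4000 and st[i,2]<60 and st[i,3]<60:
        d=ray(c,(ce[i]+.5)/s-.5+[x0,y0],.066)[:2]-[.4851,.1483]; print(round(np.hypot(*d),4),round(np.degrees(np.arctan2(d[1],d[0])),1),st[i,4])
"
```

```text
t 7.2167 pos [0.3049 0.4483 0.28  ] F [ 0.2  0.6 -0.4] w 0.0594 xang 28.50312156799559 q [ 0.77  0.35  1.57 -0.    1.22  0.27]
off cm [ 1.52 34.97 15.04] rot [0.08 0.1  0.2 ]
0.040167644790799865
3 6
0.076 -43.9 1163
0.0581 22.5 1036
0.0583 46.4 1013
0.0579 -49.5 1044
0.058 70.6 1025
0.0582 -73.5 1039
0.0587 94.8 948
0.0579 -97.6 1032
0.058 118.5 1039
0.058 -121.7 1034
0.058 142.4 1023
0.058 -145.8 1046
0.0581 166.4 1017
0.0579 -169.7 975
```

View pics/c6.png

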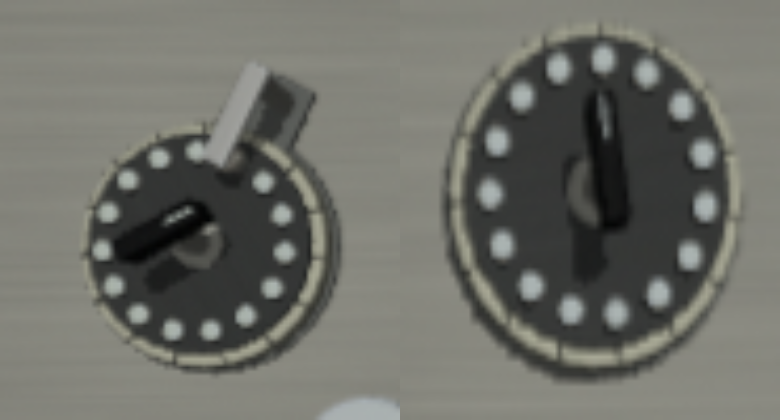

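```bash
python3 -c "
from rig import *
print(hand_in())"
```

```text
the job is handed in; nothing more can be done
None
```

I turned the spouted carousel three clicks (72°) clockwise by its bar handle, let go, moved the arm clear and handed the job in at about 7.3 s.

**Spouted carousel:** In the last top view its tubes sit on click-stops, within about 0.3° of the stop positions measured at the start. The white-line end of the bar went from about 10° to about −62°, which is 72° clockwise. The stop where the tall tube began now holds a short one. The side view taken after letting go shows the tall tube under the spout; from above, the spout arm hides it.

**Other carousels:** The spare and the purple look-alike are unchanged from the first picture (largest pixel difference 3 and 6 grey levels).

**Robot:** The gripper touches nothing and the measured force is near zero. No check failed or disagreed.

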